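Refit the damper knob on its keyed spindle and open the extraction

TASK

The knob has come off the fume-extraction damper. Take the black pointer knob from the blue tray, set it upright on the brass keyed spindle on top of the white damper box with its pointer on the dial's marked side, and turn it slowly under a light push until keys and keyways line up and it drops fully home - never force it down while it is still riding on the keys. Then turn it clockwise until its white pointer stands at the orange open mark, and let go, leaving everything else where it is.

Things in the scene. Friction and masses are not known exactly. Their poses are not given: they have to be found in the camera images.
- knob: Loose black plastic pointer knob, about 60 g, upright in the blue tray. Origin: centre of its underside, z up through the knob. Round skirt 46 mm across, 20 mm high; on it a bar grip 46 mm long (knob's x), 14 mm wide (y), reaching from 20 to 48 mm above the underside. A white pointer nose sticks out of the skirt in +x, to 29 mm from the axis.
- grip (a point): Good TCP point on the knob's bar grip, on its axis 42 mm above the underside (fingertips then clear the skirt). Close the fingers across the 14 mm width (knob's y).
- bore (a point): Centre of the bore's mouth, at the knob's underside. The bore is 18 mm deep: a 17.5 mm round hole with two keyways, 7 mm wide, out to 13 mm from the axis, along the knob's +x and -x over the whole depth. So with the knob seated the pointer stands over one of the spindle's keys.
- pointer (a point): Tip end of the knob's white pointer nose, 27 mm from the knob's axis in its +x and 15 mm above its underside.
- damper: White box fixed to the bench at a varying place and yaw, 140 x 140 mm (base plate 170 mm square; pipe stubs reach 105 mm from its centre to +y and -y). Origin: centre of its underside; flat top 100 mm above it; its x points away from the robot at yaw 0. On the top a grey dial with the brass spindle in its middle, an orange open mark and a thick black shut mark 0.85 rad anticlockwise of +x.
- spindle_top (a point): Tip of the upright brass spindle, 117 mm over the bench: 16 mm round, 17 mm tall, last 4 mm tapered to 11 mm; low on it two opposite keys 5 mm wide, 24 mm over both, 11 mm tall. Their angle is not measured: the far key starts 0.50 rad clockwise to 0.70 anticlockwise (from above) of the box's +x; 0.25 Nm friction holds it. Knob home: 17 mm below here, on the box top; riding on the keys: 6 mm.
- open_mark (a point): Middle of the orange open mark on the dial (7 x 18 mm), 37 mm from the spindle axis, 0.95 rad clockwise (from above) of the box's +x, at the height of the box top. The spindle has a stop just past it and another at the shut mark. The seated knob has about 5 degrees of play either way on the spindle.
- tray: Blue open parts tray, fixed, 220 x 320 mm, walls 26 mm high and 4 mm thick, floor 4 mm thick. Origin: centre of its underside.
- bracket: Bystander: small steel angle bracket in the tray, 50 x 40 mm, 34 mm high. Leave alone.
- collar: Bystander: dark steel ring in the tray, 44 mm across, 14 mm high. Leave alone.
- wrench: Bystander: steel wrench 160 mm long lying on the bench. Leave alone.
- jar: Bystander: amber jar 60 mm across, 85 mm high. Leave alone.
- cup: Bystander: white mug 76 mm across, 90 mm high. Leave alone.
- vblock: Bystander: dark steel slotted block 60 x 50 x 40 mm. Leave alone.
- blank: Bystander: brass flanged disc 56 mm across, 22 mm high. Leave alone.

How it is judged:
On the way, in this order (a step that is already met when the one before it is completed fails the run):
1. the knob has dropped home over the spindle (z of knob in the frame of spindle_top below -0.014 m and horizontal distance between knob and spindle_top below 0.003 m and angle between knob's own z axis and vertical below 0.1 rad), for 0.1 s.
2. the pointer stands at the orange open mark (horizontal distance between pointer and open_mark below 0.0125 m and z of knob in the frame of spindle_top below -0.014 m), for 0.1 s.
At the end, for the whole second after the job is handed in: The knob sits fully home on the spindle (underside within 3 mm of the box top, within 3 mm of the axis, upright), its pointer is at the orange mark (within 15 degrees or so: pointer tip within 12.5 mm of the middle of the mark, 10 mm being the distance when exact), and it is released and at rest (all of step 2 and horizontal distance between knob and spindle_top below 0.003 m and angle between knob's own z axis and vertical below 0.1 rad and linear speed of knob below 0.02 m/s); the robot touches nothing.
It fails at once if the knob is forced (over 25 N) against the damper while it still rides on the spindle's keys (contact force between knob and damper above 25 N and z of knob in the frame of spindle_top above -0.008 m).
It fails at once if a bystander is moved by more than 30 mm (distance of any of bracket, collar, wrench, jar, cup, vblock, blank from where it was at the start of the episode above 0.03 m).
It also fails if it takes over 72 s, if anything falls off the work surface, if the arm or the gripper's body presses on something with over 40 N, if the wrist force passes 120 N, or if a joint passes its speed limit or range.

ROBOT

A 6-joint arm with a two-finger parallel gripper is mounted at the origin on the work surface. World frame = base frame: x ahead of the robot, y to its left, z up, the work surface at z = 0. Lengths are in m, angles in rad, forces in N, time in s.
With the tool pointing down it reaches from about 0.35 to 0.875 m from the base axis. Payload 4.2 kg.
Tool frame: the origin (TCP) lies between the finger pads, 19 mm behind the fingertips; this is the grasp point; z points along the fingers, y is the line along which they close (so a half turn about z gives the same grasp; the last joint's range is limited). The gripper opens to 87 mm and grips with 3 to 60 N. Pads are 19 mm wide; open, the fingers measure 117 mm over their backs; the gripper's body (75 mm by 190 mm) begins 51 mm behind the grasp point.
Start: joints at [1.383, 0.385, 0.008, 0, -1.194, -0.259], TCP at [0.27, 0.564, 0.241] pointing down, gripper open.
Joint ranges: [-3.14, 3.14], [-1.21, 2.06], [-1.07, 1.41], [-3.16, 2.05], [-2.99, -0.16], [-3.1, 3.1]. Speed limits (rad/s): [2.79, 2.79, 3.14, 3.14, 3.14, 3.14].

INTERFACE

Orientations are given as a unit quaternion [x, y, z, w].
In Python, from workcell import env gives the robot as it stands.
- The arm moves only by the tool jog_arm, never from a script. Its argument "increments" is a list of rows, each an object with "offset": the shift along the tool's x, y, z in units of 60 mm (1.0 is 60 mm), a list of three; "twist": the turn about the tool's z in units of 0.08 rad (1.0 is 0.08 rad). A call has 1 to 12 rows; each row shifts and turns the commanded pose from where the row before left it, along the tool's axes as they then stand; what a row does not reach is not made up. A row lasts 1/8 s, in which the tool goes at most 62.5 mm and 10.7 degrees, less where a joint would pass 70% of its speed; a pose out of reach is approached as far as the arm can. A call with a number of a shift or a turn outside -1 to 1 is refused whole. A call with a gripper value outside its range is refused whole. "fingers" is the opening, from -1 (shut) to 1 (fully open), so that 0 is half open, set as the call begins (left out, the last holds). The fingers move at their own pace and stop on an object; "squeeze" is the grip in N (left out, the last holds). Time passes only in rows, so rows that do not move let the fingers close. It gives the time, the measured TCP pose, the force, the opening and the grip force at its end, in the units of the state.
- env.state(): the state, without advancing time (a new reading comes with each control period).
- env.grab_frame(name): name is "scene" or "top" or "wrist"; returns a dict with "color" (400x640x3 uint8, red, green, blue), "intrinsics" (3x3 intrinsics, pixels), "R" (3x3) and "t" (3): a world point X has camera coordinates R X + t; the wrist camera has in their place "hand_eye" (4x4, takes a point from camera to tool coordinates, whose origin is the TCP and whose axes are the flange's). Camera axes: x right, y down, z forward; pixel columns grow to the right and rows downward; lengths in m; the calibration is good to about 2 mm. A picture is of the moment at which its call begins: read the wrist's pose just before it. There is no depth.
- env.finish_job(): hands the job in; it is judged then, once.
The state is a dict: "time_s": time; "q": joint angles; "joint_velocities": joint speeds; "effort": joint torques, N m; "position": TCP position; "tool_rot": TCP orientation; "ft_force": force on the tool from outside, world axes, zero at the start; "ft_torque": the same for the moment, N m; "finger_gap": finger opening in m; "grip_force": force on a finger pad.
Only numpy, scipy, OpenCV 4.12 (cv2) and the standard library are available. Lean on these libraries where they do the work, as an engineer would, in place of code of your own. Each camera call takes 0.05 s, during which the arm holds its last target. There are 200 camera calls.

## Working session

There is one attempt and no reset: what is moved stays moved. The work goes in short steps, Python scripts to look and compute and a tool call to move; the robot and the scene stay as the last step left them, time stands still between calls to the robot, and variables do not carry over. Pictures are saved under pics/ and viewed, at most 10 in all, crops included, and the job is handed in when it is done.

Besides the shell and the picture viewer there is one more tool, called after "Call:" as name([rows], argument=value, ...), one row to a line, values as JSON. jog_arm: Moves the arm, as the interface text tells. Shifts and turns lie within -1 to 1; 1 stands for 60 mm of shift or 0.08 rad of turn. Its arguments: {"type":"object","properties":{"increments":{"type":"array"},"fingers":{"type":"number"},"squeeze":{"type":"number"}},"required":["increments"]}

```bash
mkdir -p pics
python3 - <<'E'
from workcell import env
import cv2,pickle
for n in("top","scene"):
    f=env.grab_frame(n); cv2.imwrite(f"pics/{n}1.png",f["color"][:,:,::-1]); pickle.dump(f,open(n+".pkl","wb"))
    print(n,f["intrinsics"],f["R"],f["t"])
s=env.state();print(s)
E
```

```text
top [[421.78116694   0.         318.20458663]
 [  0.         421.78116694 198.24859483]
 [  0.           0.           1.        ]] [[-0.02386214 -0.9995411   0.01865971]
 [-0.98120781  0.01984145 -0.19193112]
 [ 0.19147281 -0.02288894 -0.98123099]] [0.06603529 0.57004311 0.96936966]
scene [[372.59726537   0.         316.36270162]
 [  0.         372.59726537 204.41034202]
 [  0.           0.           1.        ]] [[ 0.73104678  0.68219507 -0.01343474]
 [ 0.49977694 -0.54876302 -0.67013593]
 [-0.46453591  0.48318634 -0.7421168 ]] [-0.44094933 -0.19053433  1.43620204]
{'time_s': 0.1, 'q': array([ 1.38260385e+00,  3.85443519e-01,  6.79277277e-03, -4.18985454e-04,
       -1.19399501e+00, -2.58580467e-01]), 'joint_velocities': array([-0.000954  , -0.00293803,  0.00469685,  0.00078093,  0.0003322 ,
        0.00058264]), 'effort': array([-2.77858317e-04, -3.91690350e+01,  1.87935716e+01,  4.23190311e+00,
        1.34769853e-02, -7.18409456e-05]), 'position': array([0.26982016, 0.56321529, 0.240305  ]), 'tool_rot': array([ 9.75135272e-01, -2.21608458e-01, -1.62066424e-04,  9.30993458e-04]), 'ft_force': array([-0.93122791, -0.34393865,  0.08409421]), 'ft_torque': array([ 0.03053467, -0.02179299,  0.02280676]), 'grip_force': 0.0, 'finger_gap': 0.08687607221882879}
```

View pics/top1.png

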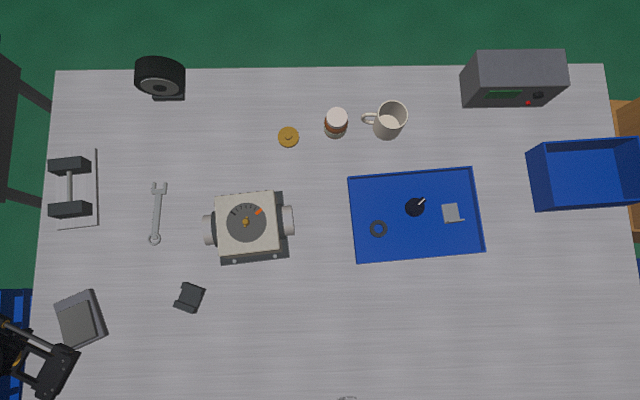

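View pics/scene1.png

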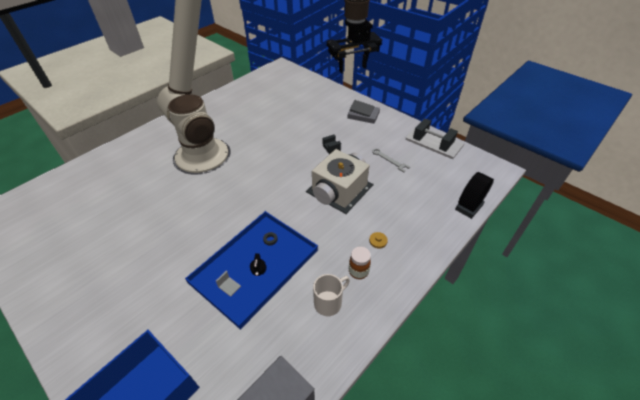

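```bash
cat > h.py <<'E'
import numpy as np,pickle,cv2
def ray(f,uv,z):
    d=f["R"].T@np.linalg.inv(f["intrinsics"])@np.array([*uv,1.]); c=-f["R"].T@f["t"]
    return c+d*(z-c[2])/d[2]
E
python3 - <<'E'
import cv2
a=cv2.imread("pics/top1.png")
b=lambda x,y:cv2.resize(a[y:y+70,x:x+50],(400,560),interpolation=cv2.INTER_CUBIC)
import numpy as np
c=np.hstack([cv2.resize(a[185:270,200:300],(400,340),interpolation=3)*1,cv2.resize(a[185:235,385:435],(340,340),interpolation=2)])
cv2.imwrite("pics/crop1.png",c)
E
```

```text
(no output)
```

View pics/crop1.png

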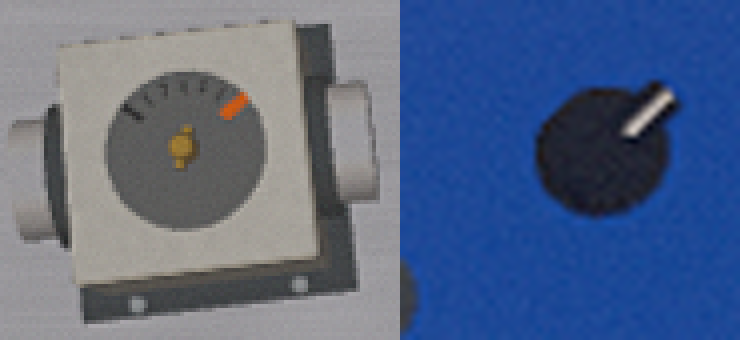

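Run:
```python
from h import *
f=pickle.load(open("top.pkl","rb"))
C=lambda x,y:(200+x/4-.4,185+y/4-.4)
K=lambda x,y:(385+(x-400)/6.8-.4,185+y/6.8-.4)
sp=ray(f,C(182,146),.117);d=ray(f,C(186,150),.1);o=ray(f,C(234,107),.1);b=ray(f,C(133,110),.1)
print(sp,d,o,b,[np.arctan2(*(p-d)[1::-1]) for p in(o,b)])
k1=ray(f,C(186,130),.111);k2=ray(f,C(180,165),.111);print("key",np.arctan2(*(k1-k2)[1::-1]))
c=ray(f,K(603,152),.02);p=ray(f,K(670,94),.02);t=ray(f,K(630,133),.02);print(c,p,np.arctan2(*(p-c)[1::-1]),np.arctan2(*(p-t)[1::-1]))
```

```text
[0.51022825 0.22031951 0.117     ] [0.51030877 0.2206079  0.1       ] [0.53462804 0.19334366 0.1       ] [0.5340876  0.25111512 0.1       ] [np.float64(-0.8424275006456772), np.float64(0.9087125220730083)]
key -0.15945782917291118
[ 0.55094961 -0.18860983  0.02      ] [ 0.57224982 -0.21505999  0.02      ] -0.8928344622187433 -0.8365515393841733
```

Call:
jog_arm([
  {"offset": [0, 0, 0], "twist": 0.86},
  {"offset": [0, 0, 0], "twist": 0.86},
  {"offset": [0, 0, 0], "twist": 0.86},
  {"offset": [0, 0, 0], "twist": 0.86},
  {"offset": [0, 0, 0], "twist": 0.86},
  {"offset": [0, 0, 0], "twist": 0.86},
  {"offset": [0.896, 0.33, 0], "twist": 0},
  {"offset": [0.896, 0.33, 0], "twist": 0},
  {"offset": [0.896, 0.33, 0], "twist": 0},
  {"offset": [0.896, 0.33, 0], "twist": 0},
], fingers=0, squeeze=20)

```text
time_s: 1.35
position: [0.3506, 0.3471, 0.2409]
tool_rot: [0.909, -0.416, -0.0, 0.0]
ft_force: [1.2, -0.2, -0.1]
finger_gap: 0.0434
grip_force: 0.0
```

Call:
jog_arm([
  {"offset": [0.896, 0.33, 0], "twist": 0},
  {"offset": [0.896, 0.33, 0], "twist": 0},
  {"offset": [0.896, 0.33, 0], "twist": 0},
  {"offset": [0.896, 0.33, 0], "twist": 0},
  {"offset": [0.896, 0.33, 0], "twist": 0},
  {"offset": [0.896, 0.33, 0], "twist": 0},
  {"offset": [0.896, 0.33, 0], "twist": 0},
  {"offset": [0.896, 0.33, 0], "twist": 0},
  {"offset": [0.896, 0.33, 0], "twist": 0},
  {"offset": [0.896, 0.33, 0], "twist": 0},
  {"offset": [0, 0, 0.6], "twist": 0},
  {"offset": [0, 0, 0], "twist": 0},
])

```text
time_s: 2.85
position: [0.549, -0.1878, 0.2018]
tool_rot: [0.909, -0.418, -0.004, 0.001]
ft_force: [-1.2, 0.3, 0.2]
finger_gap: 0.0434
grip_force: 0.0
```

Run:
```python
from workcell import env
import cv2,pickle
s=env.state();f=env.grab_frame("wrist"); cv2.imwrite("pics/w1.png",f["color"][:,:,::-1]); pickle.dump((f,s),open("w1.pkl","wb"))
print(f["hand_eye"],s["position"],s["tool_rot"],s["q"],s["finger_gap"])
```

```text
[[ 9.94555791e-04 -9.58617618e-01 -2.84695054e-01  7.87436976e-02]
 [ 9.99999476e-01  1.02188336e-03  5.25470244e-05  1.88977028e-03]
 [ 2.40552636e-04 -2.84694958e-01  9.58618132e-01 -1.43437814e-01]
 [ 0.00000000e+00  0.00000000e+00  0.00000000e+00  1.00000000e+00]] [ 0.54896894 -0.18779748  0.20177671] [ 0.90863977 -0.41755978 -0.00405982  0.00105329] [-0.05112722  0.34387717 -0.15750115 -0.00119468 -1.07774051  0.76096908] 0.04343167363443022
```

View pics/w1.png

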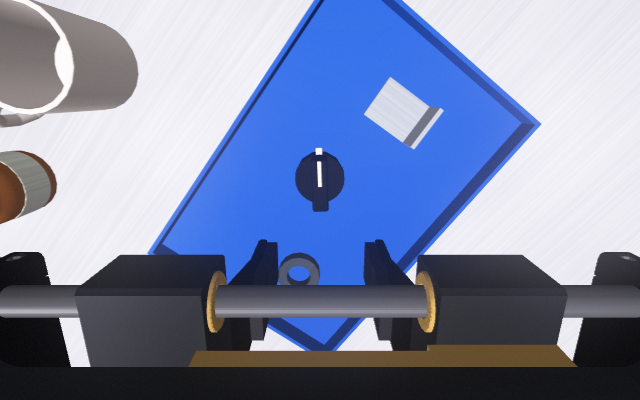

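```bash
cat >> h.py <<'E'
from scipy.spatial.transform import Rotation as Ro
def wray(f,s,uv,z):
    H=np.array(f["hand_eye"]); R=Ro.from_quat(s["tool_rot"]).as_matrix()
    c=R@H[:3,3]+s["position"]; d=R@H[:3,:3]@np.linalg.inv(f["intrinsics"])@np.array([*uv,1.])
    return c+d*(z-c[2])/d[2]
def totool(s,p):
    return Ro.from_quat(s["tool_rot"]).as_matrix().T@(np.array(p)-s["position"])
E
python3 - <<'E'
from h import *
import cv2
f,s=pickle.load(open("w1.pkl","rb"))
for n,uv,z in [("c",(319.7,178),.024),("L",(295,178),.024),("R",(344.5,178),.024),("tip",(319,150),.02),("aft",(320,211),.04),("w1",(318.7,150),.052),("w2",(320.2,187),.052)]:
    p=wray(f,s,uv,z);print(n,p,totool(s,p)*1000)
a=f["color"][135:220,280:360,::-1];cv2.imwrite("pics/w1c.png",cv2.resize(a,None,fx=7,fy=7,interpolation=2))
E
```

```text
c [ 0.55143466 -0.19364608  0.024     ] [  7.19914915   0.99505699 177.74145896]
L [ 0.56891366 -0.17864908  0.024     ] [  7.20222835 -22.03558575 177.61926732]
R [ 0.53387212 -0.20871477  0.024     ] [  7.19605523  24.13578453 177.86423466]
tip [ 0.56854272 -0.2125943   0.02      ] [ 32.74535087   0.33270106 181.57207599]
aft [ 0.5335893  -0.17322228  0.04      ] [-20.02492488   1.31952384 161.91953082]
w1 [ 0.57183227 -0.21601889  0.052     ] [ 37.278425     0.23667196 149.54098284]
w2 [ 0.55020123 -0.19276197  0.052     ] [  5.54303033   1.50372345 149.7539343 ]
```

View pics/w1c.png

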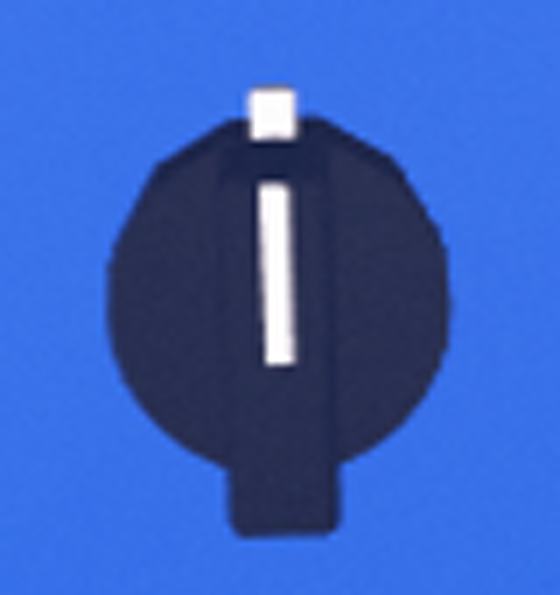

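Run:
```python
from h import *
f,s=pickle.load(open("w1.pkl","rb"))
P=lambda x,y:(280+x/7-.43,135+y/7-.43)
a=wray(f,s,P(284,535),.052);b=wray(f,s,P(272,178),.052)
m=(a+b)/2;d=b-a
print(m,np.linalg.norm(d),np.arctan2(d[1],d[0]),totool(s,[m[0],m[1],.046])*1000)
R=Ro.from_quat(s["tool_rot"]).as_matrix();print(np.arctan2(R[1,0],R[0,0]))
for n,uv,z in [("skirt",P(278,300),.024),("nose",P(272,88),.019)]: print(n,wray(f,s,uv,z))
```

```text
[ 0.55133079 -0.19289656  0.052     ] 0.0450543162414127 -0.8290251675387894 [  6.41978136   0.70242758 155.74419724]
-0.8615415450740882
skirt [ 0.55208492 -0.19380845  0.024     ]
nose [ 0.57056482 -0.21414055  0.019     ]
```

Call:
jog_arm([
  {"offset": [0.115, 0.015, 0.3], "twist": -0.4},
  {"offset": [0, 0, 0.6], "twist": 0},
  {"offset": [0, 0, 0.6], "twist": 0},
  {"offset": [0, 0, 0.5], "twist": 0},
  {"offset": [0, 0, 0.3], "twist": 0},
  {"offset": [0, 0, 0.15], "twist": 0},
  {"offset": [0, 0, 0], "twist": 0},
  {"offset": [0, 0, 0], "twist": 0},
])

```text
time_s: 3.9
position: [0.5561, -0.1932, 0.0596]
tool_rot: [0.916, -0.402, 0.001, -0.0]
ft_force: [-0.7, -0.2, -0.1]
finger_gap: 0.0436
grip_force: 0.0
```

Call:
jog_arm([
  {"offset": [-0.05, 0.057, 0.115], "twist": 0},
  {"offset": [0, 0, 0.11], "twist": 0},
  {"offset": [0, 0, 0], "twist": 0},
  {"offset": [0, 0, 0], "twist": 0},
])

```text
time_s: 4.4
position: [0.5507, -0.1935, 0.0447]
tool_rot: [0.916, -0.402, 0.0, 0.0]
ft_force: [0.2, 0.3, -0.4]
finger_gap: 0.0439
grip_force: 0.0
```

Call:
jog_arm([
  {"offset": [0, 0, 0], "twist": 0},
  {"offset": [0, 0, 0], "twist": 0},
  {"offset": [0, 0, 0], "twist": 0},
  {"offset": [0, 0, 0], "twist": 0},
  {"offset": [0, 0, 0], "twist": 0},
], fingers=-1, squeeze=30)

```text
time_s: 5.03
position: [0.5507, -0.1934, 0.0448]
tool_rot: [0.916, -0.402, 0.0, -0.0]
ft_force: [0.4, 1.2, 0.6]
finger_gap: 0.0137
grip_force: 30.0
```

Call:
jog_arm([
  {"offset": [0, 0, -0.3], "twist": 0},
  {"offset": [0, 0, -0.8], "twist": 0},
  {"offset": [0, 0, -0.9], "twist": 0},
  {"offset": [0, 0, -0.9], "twist": 0},
  {"offset": [0, 0, -0.69], "twist": 0},
  {"offset": [-0.387, -0.228, 0], "twist": 0},
  {"offset": [-0.774, -0.456, 0], "twist": 0},
  {"offset": [-0.774, -0.456, 0], "twist": 0},
  {"offset": [-0.774, -0.456, 0], "twist": 0},
  {"offset": [-0.774, -0.456, 0], "twist": 0},
  {"offset": [-0.774, -0.456, 0], "twist": 0},
  {"offset": [-0.774, -0.456, 0], "twist": 0},
])

```text
time_s: 6.52
position: [0.4764, 0.1507, 0.2602]
tool_rot: [0.916, -0.402, 0.0, -0.0]
ft_force: [1.7, 0.5, -0.7]
finger_gap: 0.0138
grip_force: 30.0
```

Call:
jog_arm([
  {"offset": [-0.774, -0.456, 0], "twist": 0},
  {"offset": [-0.387, -0.228, 0], "twist": 0},
  {"offset": [0, 0, 0], "twist": -0.928},
  {"offset": [0, 0, 0], "twist": -0.928},
  {"offset": [0, 0, 0], "twist": -0.928},
  {"offset": [0, 0, 0], "twist": -0.928},
  {"offset": [0, 0, 0], "twist": -0.928},
  {"offset": [0, 0, 0], "twist": -0.928},
  {"offset": [0, 0, 0], "twist": -0.928},
  {"offset": [0, 0, 0], "twist": -0.928},
  {"offset": [0, 0, 0], "twist": -0.928},
])

```text
time_s: 7.9
position: [0.46, 0.2281, 0.2599]
tool_rot: [0.997, -0.078, -0.0, 0.0]
ft_force: [0.2, -0.1, -0.3]
finger_gap: 0.0141
grip_force: 30.0
```

Call:
jog_arm([
  {"offset": [0, 0, 0], "twist": 0},
  {"offset": [0, 0, 0], "twist": 0},
  {"offset": [0, 0, 0], "twist": 0},
])

```text
time_s: 8.28
position: [0.4603, 0.2282, 0.2601]
tool_rot: [0.997, -0.08, -0.0, 0.0]
ft_force: [1.0, 0.6, -0.7]
finger_gap: 0.014
grip_force: 30.0
```

Run:
```python
from workcell import env
import cv2,pickle
s=env.state();f=env.grab_frame("wrist"); cv2.imwrite("pics/w2.png",f["color"][:,:,::-1]); pickle.dump((f,s),open("w2.pkl","wb"))
print(s["position"],s["tool_rot"],s["finger_gap"])
```

```text
[0.46030763 0.2281957  0.26011111] [ 9.96799776e-01 -7.99387418e-02 -4.76887891e-05  4.64773201e-05] 0.014009512579516324
```

View pics/w2.png

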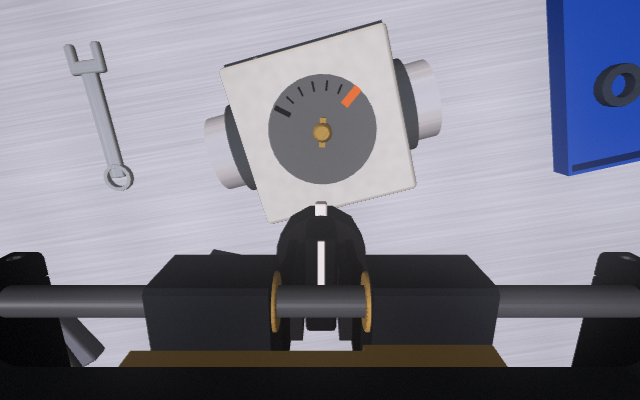

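Run:
```python
import cv2
a=cv2.imread("pics/w2.png");import numpy as np
b=cv2.resize(a[66:190,262:382],None,fx=4.8,fy=4.8,interpolation=2)
cv2.imwrite("pics/w2c.png",b)
```

```text
(no output)
```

View pics/w2c.png

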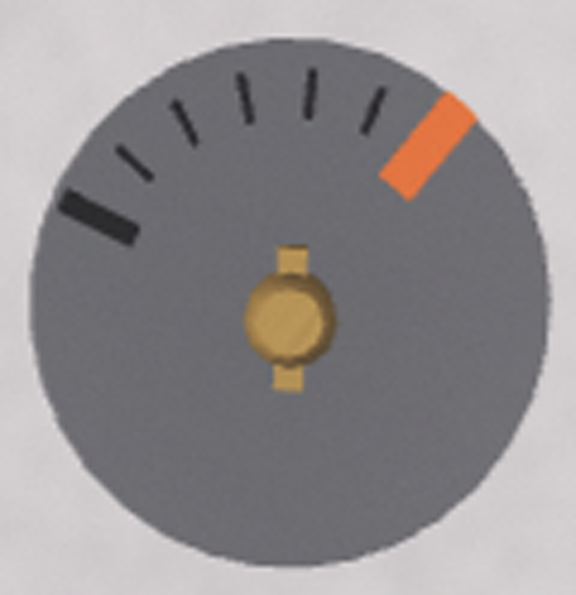

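Run:
```python
from h import *
f,s=pickle.load(open("w2.pkl","rb"))
P=lambda x,y:(262+x/4.8-.4,66+y/4.8-.4)
tip=wray(f,s,P(285,323),.117);o=wray(f,s,P(429,147),.1);d=wray(f,s,P(290,302),.1);b=wray(f,s,P(99,218),.1)
k1=wray(f,s,P(293,247),.111);k2=wray(f,s,P(288,391),.111)
ang=lambda v:np.arctan2(v[1],v[0])
print("tip",tip,"dial",d,"keymid",(k1+k2)/2,np.linalg.norm(k1-k2),"key ang",ang(k1-k2))
print("open",o,ang(o-tip),np.linalg.norm((o-tip)[:2]),"shut",ang(b-tip),np.linalg.norm((b-tip)[:2]))
R=Ro.from_quat(s["tool_rot"]).as_matrix();print("psi",np.arctan2(R[1,0],R[0,0]))
n=wray(f,s,(320.8,202.5),.260+.0408-.0408-.0408+.019); print("nose in tool",totool(s,n))
print("tip in tool",totool(s,tip)*1000)
```

```text
tip [0.50993588 0.21814776 0.117     ] dial [0.51182657 0.21693619 0.1       ] keymid [0.50975343 0.21722674 0.111     ] 0.024195841992378994 key ang -0.19311786347220067
open [0.53389411 0.18920797 0.1       ] -0.8792942515319871 0.037570043285447566 shut 0.9423538885128416 0.03628104549061256
psi -0.1600482547065437
nose in tool [0.02833198 0.00184239 0.02190881]
tip in tool [ 50.60781724   1.99611977 143.10687816]
```

Call:
jog_arm([
  {"offset": [0.4, 0, 0], "twist": 0.3},
  {"offset": [0.44, 0, 0.3], "twist": 0},
  {"offset": [0, 0, 0.5], "twist": 0},
  {"offset": [0, 0, 0.5], "twist": 0},
  {"offset": [0, 0, 0.23], "twist": 0},
  {"offset": [0, 0, 0], "twist": 0},
  {"offset": [0, 0, 0], "twist": 0},
  {"offset": [0, 0, 0], "twist": 0},
])

```text
time_s: 9.32
position: [0.5105, 0.2201, 0.1697]
tool_rot: [0.996, -0.091, 0.001, -0.001]
ft_force: [-0.3, -0.4, -1.1]
finger_gap: 0.0136
grip_force: 30.0
```

Call:
jog_arm([
  {"offset": [0, 0, 0.1], "twist": 0},
  {"offset": [0, 0, 0.08], "twist": 0},
  {"offset": [0, 0, 0.03], "twist": 0},
  {"offset": [0, 0, 0], "twist": 0},
  {"offset": [0, 0, 0], "twist": 0},
])

```text
time_s: 9.95
position: [0.5101, 0.2197, 0.1558]
tool_rot: [0.996, -0.092, 0.0, -0.0]
ft_force: [0.2, -0.1, -0.5]
finger_gap: 0.0136
grip_force: 30.0
```

Run:
```python
from workcell import env
s=env.state();print(s["position"],s["ft_force"],s["ft_torque"])
```

```text
[0.51011721 0.21968859 0.15582316] [ 0.22488191 -0.06797328 -0.45066122] [0.01017394 0.02722785 0.01847027]
```

Call:
jog_arm([
  {"offset": [0, 0, 0.02], "twist": 0},
  {"offset": [0, 0, 0], "twist": 0},
  {"offset": [0, 0, 0.02], "twist": 0},
  {"offset": [0, 0, 0], "twist": 0},
  {"offset": [0, 0, 0], "twist": 0},
])

```text
time_s: 10.58
position: [0.5101, 0.2195, 0.1534]
tool_rot: [0.996, -0.092, 0.0, 0.0]
ft_force: [1.3, -1.5, 0.2]
finger_gap: 0.0141
grip_force: 30.0
```

Call:
jog_arm([
  {"offset": [0, 0, 0.02], "twist": 0},
  {"offset": [0, 0, 0], "twist": 0},
  {"offset": [0, 0, 0], "twist": 0},
])

```text
time_s: 10.95
position: [0.5101, 0.2194, 0.1522]
tool_rot: [0.996, -0.092, 0.0, 0.0]
ft_force: [2.0, -2.1, 0.6]
finger_gap: 0.0141
grip_force: 30.0
```

Call:
jog_arm([
  {"offset": [0, 0, 0.015], "twist": 0},
  {"offset": [0, 0, 0], "twist": 0},
  {"offset": [0, 0, 0], "twist": 0},
])

```text
time_s: 11.32
position: [0.5102, 0.2195, 0.1514]
tool_rot: [0.996, -0.092, 0.0, 0.0]
ft_force: [2.7, -2.4, 0.6]
finger_gap: 0.0141
grip_force: 30.0
```

Call:
jog_arm([
  {"offset": [0.01, 0.007, 0], "twist": 0},
  {"offset": [0, 0, 0.01], "twist": 0},
  {"offset": [0, 0, 0], "twist": 0},
  {"offset": [0, 0, 0], "twist": 0},
])

```text
time_s: 11.82
position: [0.5105, 0.2193, 0.1506]
tool_rot: [0.996, -0.092, -0.0, -0.0]
ft_force: [0.9, -0.5, -1.3]
finger_gap: 0.0136
grip_force: 30.0
```

Call:
jog_arm([
  {"offset": [0, 0, 0.01], "twist": 0},
  {"offset": [0, 0, 0], "twist": 0},
  {"offset": [0, 0, 0], "twist": 0},
])

```text
time_s: 12.2
position: [0.5105, 0.2192, 0.15]
tool_rot: [0.996, -0.092, -0.0, -0.0]
ft_force: [1.0, 1.0, -0.5]
finger_gap: 0.0139
grip_force: 30.0
```

Already below riding height with no push-back: the keys are engaging. I'll continue gently.

Call:
jog_arm([
  {"offset": [0, 0, 0.015], "twist": 0},
  {"offset": [0, 0, 0.015], "twist": 0},
  {"offset": [0, 0, 0], "twist": 0},
  {"offset": [0, 0, 0], "twist": 0},
])

```text
time_s: 12.7
position: [0.5105, 0.2191, 0.1481]
tool_rot: [0.996, -0.092, -0.0, 0.0]
ft_force: [0.7, 0.3, -0.7]
finger_gap: 0.0139
grip_force: 30.0
```

Call:
jog_arm([
  {"offset": [0, 0, 0.02], "twist": 0},
  {"offset": [0, 0, 0.02], "twist": 0},
  {"offset": [0, 0, 0], "twist": 0},
  {"offset": [0, 0, 0], "twist": 0},
])

```text
time_s: 13.2
position: [0.5105, 0.2191, 0.1457]
tool_rot: [0.996, -0.092, -0.0, 0.0]
ft_force: [0.4, 0.1, -1.2]
finger_gap: 0.0139
grip_force: 30.0
```

Call:
jog_arm([
  {"offset": [0, 0, 0.03], "twist": 0},
  {"offset": [0, 0, 0.025], "twist": 0},
  {"offset": [0, 0, 0.015], "twist": 0},
  {"offset": [0, 0, 0.01], "twist": 0},
  {"offset": [0, 0, 0], "twist": 0},
  {"offset": [0, 0, 0], "twist": 0},
])

```text
time_s: 13.95
position: [0.5105, 0.2191, 0.141]
tool_rot: [0.996, -0.092, -0.0, 0.0]
ft_force: [0.7, 0.1, -1.2]
finger_gap: 0.0136
grip_force: 30.0
```

Call:
jog_arm([
  {"offset": [0, 0, 0.01], "twist": 0},
  {"offset": [0, 0, 0], "twist": 0},
  {"offset": [0, 0, 0], "twist": 0},
])

```text
time_s: 14.32
position: [0.5105, 0.2191, 0.1408]
tool_rot: [0.996, -0.092, 0.0, -0.0]
ft_force: [-0.6, -1.0, 3.7]
finger_gap: 0.0136
grip_force: 30.0
```

Call:
jog_arm([
  {"offset": [0, 0, 0], "twist": 0.5},
  {"offset": [0, 0, 0], "twist": 0.5},
  {"offset": [0, 0, 0], "twist": 0.5},
  {"offset": [0, 0, 0], "twist": 0.5},
  {"offset": [0, 0, 0], "twist": 0.5},
  {"offset": [0, 0, 0], "twist": 0.5},
  {"offset": [0, 0, 0], "twist": 0.5},
  {"offset": [0, 0, 0], "twist": 0.5},
  {"offset": [0, 0, 0], "twist": 0.5},
  {"offset": [0, 0, 0], "twist": 0.5},
], squeeze=45)

```text
time_s: 15.58
position: [0.5107, 0.219, 0.1408]
tool_rot: [0.958, -0.288, 0.0, 0.0]
ft_force: [0.1, -1.9, 3.2]
finger_gap: 0.0138
grip_force: 45.0
```

Call:
jog_arm([
  {"offset": [0, 0, 0], "twist": 0.5},
  {"offset": [0, 0, 0], "twist": 0.5},
  {"offset": [0, 0, 0], "twist": 0.5},
  {"offset": [0, 0, 0], "twist": 0.5},
  {"offset": [0, 0, 0], "twist": 0.5},
  {"offset": [0, 0, 0], "twist": 0.5},
  {"offset": [0, 0, 0], "twist": 0.5},
  {"offset": [0, 0, 0], "twist": 0},
  {"offset": [0, 0, 0], "twist": 0},
  {"offset": [0, 0, 0], "twist": 0},
])

```text
time_s: 16.82
position: [0.5108, 0.219, 0.1408]
tool_rot: [0.908, -0.418, 0.0, -0.0]
ft_force: [-0.2, -1.5, 5.3]
finger_gap: 0.0138
grip_force: 45.0
```

Run:
```python
from workcell import env
import cv2
s=env.state();print(s["position"],s["ft_force"],s["ft_torque"],2*__import__("math").atan2(s["tool_rot"][1],s["tool_rot"][0]))
f=env.grab_frame("wrist");cv2.imwrite("pics/w3.png",f["color"][:,:,::-1])
```

```text
[0.51076445 0.21904568 0.14080674] [-0.18630724 -1.52045495  5.27518762] [-0.54837253 -0.05088134  0.16577544] -0.8627764530568444
```

View pics/w3.png

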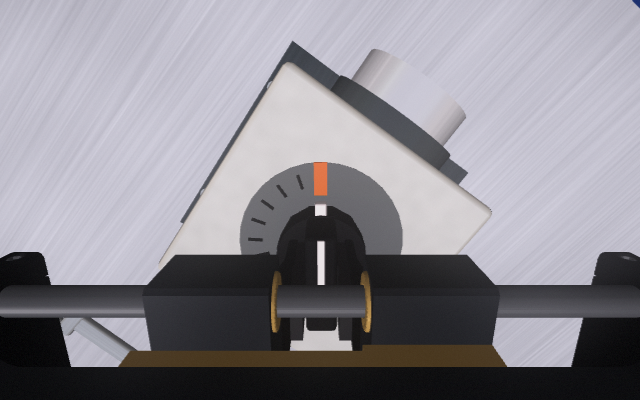

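The pointer nose (321,210) lines up with the orange mark (320,179). I'll release and retreat straight up.

Call:
jog_arm([
  {"offset": [0, 0, 0], "twist": 0},
  {"offset": [0, 0, 0], "twist": 0},
  {"offset": [0, 0, 0], "twist": 0},
  {"offset": [0, 0, 0], "twist": 0},
  {"offset": [0, 0, 0], "twist": 0},
  {"offset": [0, 0, 0], "twist": 0},
], fingers=0)

```text
time_s: 17.62
position: [0.5105, 0.2191, 0.1404]
tool_rot: [0.908, -0.418, -0.0, -0.0]
ft_force: [-0.6, 0.5, -0.8]
finger_gap: 0.0432
grip_force: 0.0
```

Call:
jog_arm([
  {"offset": [0, 0, -0.2], "twist": 0},
  {"offset": [0, 0, -0.4], "twist": 0},
  {"offset": [0, 0, -0.6], "twist": 0},
  {"offset": [-0.5, 0, -0.5], "twist": 0},
  {"offset": [0, 0, 0], "twist": 0},
  {"offset": [0, 0, 0], "twist": 0},
  {"offset": [0, 0, 0], "twist": 0},
])

```text
time_s: 18.5
position: [0.4908, 0.2412, 0.2414]
tool_rot: [0.908, -0.419, -0.001, 0.001]
ft_force: [-0.2, -0.7, 0.3]
finger_gap: 0.0436
grip_force: 0.0
```

Run:
```python
from workcell import env
import cv2
f=env.grab_frame("wrist");cv2.imwrite("pics/w4.png",f["color"][:,:,::-1])
```

```text
(no output)
```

View pics/w4.png

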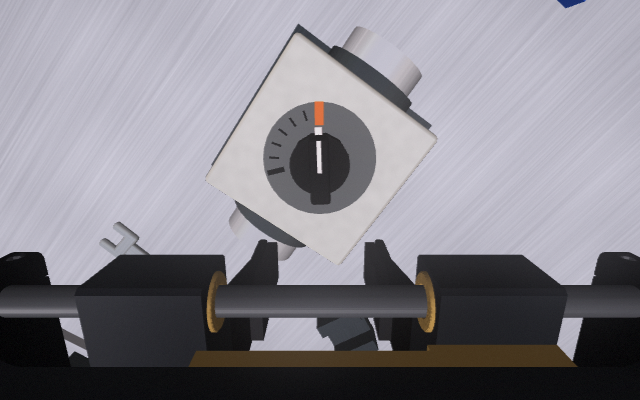

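The knob sits home, with its pointer (319,131) under the orange mark (319,113), and the gripper is clear of it.

```bash
python3 -c "
from workcell import env
print(env.finish_job())"
```

```text
the job is handed in; nothing more can be done
None
```

I handed the job in at about 18.5 s: the knob is fully home on the spindle with its pointer at the orange open mark, released, and the bystanders were not touched; it dropped in without any searching turn because I set the key angle from the camera first, and no verdict came back.

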